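# Feel for the heavy side of a mixer drum

## Robot

A 6-joint arm with a two-finger parallel gripper is mounted at the origin on the work surface. World frame = base frame: x ahead of the robot, y to its left, z up, the work surface at z = 0. Lengths are in mm, angles in rad, forces in N, time in s.
With the tool pointing down it reaches from about 275 to 750 mm from the base axis. Payload 10.2 kg.
Tool frame: the origin (TCP) lies on the front face of the gripper's body, between the roots of the fingers; the fingertips stand 73 mm ahead of it and the grasp point (between the pads) lies ctrl.grip_depth ahead of it (ctrl.grip_depth is the distance from the TCP to the grasp point, in mm); z points along the fingers, y is the direction in which the jaws open and shut (so a half turn about z gives the same grasp; the last joint's range is limited). The gripper opens to 85 mm and grips with 20 to 120 N. Pads are 22 mm wide; open, the fingers measure 114 mm over their backs; the gripper's body (76 mm by 85 mm) begins 54 mm behind the grasp point. The pads swing forward as they close: fully open they stand 13 mm farther back than shut.
Start: joints at [1.059, 0.313, 1.498, -0, 1.331, -0.223], TCP at [149.534, 503.261, 303.894] pointing down, gripper open.
Joint ranges: [-2.94, 2.94], [-0.97, 2.17], [0.19, 2.56], [-1.23, 4.37], [0.02, 3.11], [-2.88, 2.88]. Speed limits (rad/s): [2.39, 2.39, 3.01, 3.14, 3.14, 3.14].

## Interface

Orientations are given as a unit quaternion [w, x, y, z].
In Python, from rig import readout, capture, ctrl, nets gives the robot as it stands. The module is installed in compiled form; this text tells all that it offers.
- The arm moves only by the tool apply_moves, never from a script. Its argument "targets" is a list of rows, each a list of 4 numbers: the shift along the tool's x, y, z in cm, then the turn about the tool's z in degrees. A call has 1 to 8 rows; each row shifts and turns the commanded pose from where the row before left it, along the tool's axes as they then stand; what a row does not reach is not made up. A row lasts 1/10 s, in which the tool goes at most 50 mm and 8.59 degrees, less where a joint would pass 70% of its speed; a pose out of reach is approached as far as the arm can. A call with a gripper value outside its range is refused whole. "grip" is the finger opening in cm, from 0 to 8.54, set as the call begins (left out, the last holds). The fingers move at their own pace and stop on an object; "force" is the grip in N (left out, the last holds). Time passes only in rows, so rows that do not move let the fingers close. It gives the time, the measured TCP pose, the force and the opening at its end, in the units of the state.
- readout.sense(): the state, without advancing time (a new reading comes with each control period).
- capture(name): name is "scene" or "top" or "wrist"; returns a dict with "img" (480x640x3 uint8, red, green, blue), "fov_y" (degrees; the focal length in pixels is half the picture's height over the tangent of half this angle, whatever the lens; pixels are square), "cx", "cy" (the principal point, pixels), "eye" and "rotation" of the camera in the world. Camera axes: x right, y down, z forward; pixel columns grow to the right and rows downward; lengths in mm; the calibration is good to about 2 mm. A picture is of the moment at which its call begins. There is no depth.
- ctrl.finish_job(): hands the job in, once; it reports no verdict.
Trained networks look in the newest picture that a camera, given by its name, has taken for a name from the list of things; names that differ only in an ending like _2 or _b are one class to them, and where a whole thing is asked for, a point or a joint stands for the part that bears it (a point fixed in the world has none). Each returns a list of dicts, best first, with "score" (0 to 1); they miss things now and then, are a little off and sometimes report something else, mostly with a low value. They report only what shows in the picture. A call takes as long as a camera call.
- nets.boxes_of(camera, target): "location" ([column, row] as shares, 0 to 1, of the picture: columns of its width, rows of its height, amid what is visible of it).
The state is a dict: "time_s": time; "joints": joint angles; "dq": joint speeds; "tau": joint torques, N m; "eef_pos": TCP position; "ee_rot": TCP orientation; "force": force on the tool from outside, world axes, zero at the start; "wrist_torque": the same for the moment, N m; "grip_width": opening from 0.0 (shut) to 1.0 (fully open).
Only numpy, scipy, OpenCV 4.12 (cv2) and the standard library are available. Lean on these libraries where they do the work, as an engineer would, in place of code of your own. Each camera call takes 0.05 s, during which the arm holds its last target.

## Task

The closed drum of the tilted sample mixer has been loaded unevenly and nothing on it shows where. Turn it slowly by its black knob, feel which side is heavy, bring the heavy side to the bottom so that a counterweight could be fitted opposite, and finish while still gripping the knob and holding the drum still there. Leave everything else on the bench where it is.

Things in the scene. Friction and masses are not known exactly. Their poses are not given: they have to be found in the camera images.
- mixer: Sample mixer fixed to the bench: white foot 220 x 200 x 30 mm, white back block up to 113 mm high, and a closed white drum (170 mm across, 50 mm thick) with a black knob, its axis leaning 35 degrees from vertical towards the mixer's front. Origin on the bench, 30 mm nearer the front than the foot's centre; front is -x, z up.
- head: Fixed grey bearing block behind the drum, 120 mm across. Origin on the drum's axis at its back face. z: the axis, out through the knob; y level; -x points downhill in the drum's plane, so the heavy side is at the bottom when it lies to -x of the axis. This frame does not turn with the drum.
- knob_grip (a point): Point on the axis inside the knob, 34 mm above the drum's front face, 16 mm below the knob's end; axes as head, not turning. The knob is round, 44 mm across, 50 mm tall, black plastic, coaxial with the drum and fast to it; grip it at any angle round the axis, fingers pointing along -z.
- drum_middle (a point): Centre of the drum (axes as head). It looks alike all round (eight grey caps): the heavy side cannot be seen. It turns without stops, with a bearing drag of about 0.26 N m either way. The load, about 0.55 kg at 60 mm off the axis, adds a moment of 0.16 to 0.22 N m times the sine of the heavy side's angle from the bottom, urging it downhill.
- drum_face (a point): Centre of the drum's front face, at the knob's foot (axes as head). The drag exceeds the load's moment, so the drum stays where it is left. The knob turns hard (up to 0.48 N m) while the heavy side climbs, easily while it sinks; at a standstill the drag may hold either way, so compare turns both ways. At the start the heavy side is at least 50 degrees from the bottom.
- amber_bottle: Bystander, loose: brown bottle 72 mm across, 150 mm tall. Origin at the centre of its underside.
- beaker: Bystander, loose: glass beaker 72 mm across, 85 mm tall. Origin at the centre of its underside.
- tip_box: Bystander, loose: grey box 120 x 85 x 50 mm. Origin at the centre of its underside.
- wash_bottle: Bystander, loose: clear plastic jar 68 mm across, 140 mm tall. Origin at the centre of its underside.
- dish: Bystander, loose: flat glass dish 92 mm across, 14 mm high. Origin at the centre of its underside.
- spatula: Bystander, loose: narrow steel lab spatula 175 mm long, 16 mm wide, 5 mm thick, lying flat. Origin at the centre of its underside.
- stock_jar: Bystander, loose: white jar 56 mm across, 60 mm tall. Origin at the centre of its underside.

How it is judged:
By the outcome, as a careful person would: the job done as asked, in the order asked, and still so for the second after the job is handed in, while the arm keeps its last pose, push and grip.
It also fails if it takes over 72 s, if anything falls off the work surface, if the arm or the gripper's body presses on something with over 40 N, if the wrist force passes 120 N, or if a joint passes its speed limit or range.

## Working session

There is one attempt and no reset: what is moved stays moved. The work goes in short steps, Python scripts to look and compute and a tool call to move; the robot and the scene stay as the last step left them, time stands still between calls to the robot, and variables do not carry over. Pictures are saved under pics/ and viewed, and the job is handed in when it is done.

Besides the shell and the picture viewer there is one more tool, called after ">>>" by a JSON object that holds its "method" and its "body", one argument or row to a line. apply_moves: Moves the arm, as the interface text tells. Its arguments: {"type":"object","properties":{"targets":{"type":"array"},"grip":{"type":"number"},"force":{"type":"number"}},"required":["targets"]}

```bash
mkdir -p pics; cat > h.py <<'E'
from rig import readout, capture, ctrl, nets
import numpy as np, cv2
from scipy.spatial.transform import Rotation as R
def snap(n,f):
    c=capture(n); cv2.imwrite('pics/'+f,c['img'][:,:,::-1]); return c
def K(c):
    f=240/np.tan(np.radians(c['fov_y'])/2); return f
def ray(c,u,v):
    f=K(c); d=np.array([(u-c['cx'])/f,(v-c['cy'])/f,1.]); d=np.array(c['rotation'])@d; return np.array(c['eye']),d/np.linalg.norm(d)
def proj(c,p):
    q=np.array(c['rotation']).T@(np.array(p)-np.array(c['eye'])); return K(c)*q[0]/q[2]+c['cx'],K(c)*q[1]/q[2]+c['cy']
def rot(q): return R.from_quat([q[1],q[2],q[3],q[0]])
E
python3 - <<'E'
from h import *
print(readout.sense(), ctrl.grip_depth)
for n in ['scene','top','wrist']:
    c=snap(n,n+'0.png'); print(n,c['fov_y'],c['cx'],c['cy'],c['eye'],np.array(c['rotation']).tolist())
    for t in ['mixer','head','knob_grip','drum_face']:
        print(t,[(round(d['score'],2),np.round(np.array(d['location'])*[640,480]).tolist()) for d in nets.boxes_of(n,t)[:2]])
print(readout.sense()['time_s'])
E
```

```text
{'time_s': 0.0, 'joints': array([ 1.05863161e+00,  3.13458004e-01,  1.49844740e+00,  5.82274536e-07,
        1.33099469e+00, -2.23415637e-01]), 'dq': array([-0.00032107, -0.00047145, -0.00091139,  0.00249572, -0.00148062,
        0.00013431]), 'tau': array([ 5.27692373e-04, -4.12269580e+01, -2.59740365e+01, -2.09141963e-04,
        4.21415549e-03,  1.01015269e-05]), 'eef_pos': array([149.43112527, 503.1106122 , 303.32703458]), 'ee_rot': array([-2.35310908e-04,  1.43873545e-01,  9.89595865e-01, -6.09898287e-04]), 'force': array([-0.30041502, -0.61821004,  0.30361662]), 'wrist_torque': array([ 0.07023949,  0.02758484, -0.02600314]), 'grip_width': 0.9944291155015375} 53.900000000000006
scene 42.221144930813544 321.9501367245416 243.17078460344476 [ 935.8138914  -460.44198193 1090.37759486] [-0.27091539922685587, 0.9135768486720695, 0.28992729562857966, -0.08901882543407509]
mixer [(0.83, [326.0, 340.0]), (0.28, [317.0, 245.0])]
head [(0.71, [316.0, 315.0])]
knob_grip [(0.82, [320.0, 316.0])]
drum_face [(0.92, [320.0, 316.0])]
top 44.34545101088163 308.5416745105231 240.38707981958032 [ 429.40265882   24.67911509 1301.57171235] [-0.04551649866003098, 0.7116022446409831, -0.6997936568138241, 0.042887430032370784]
mixer [(0.68, [362.0, 210.0]), (0.42, [268.0, 186.0])]
head [(0.58, [365.0, 208.0])]
knob_grip [(0.79, [365.0, 207.0])]
drum_face [(0.8, [364.0, 209.0])]
wrist 71.96530500849114 324.3898491739829 234.4557324135596 [ 82.49644387 522.70058501 373.72176616] [0.11249471879057187, 0.7937150212162885, 0.5918371329299187, 0.08420339319261763]
mixer []
head []
knob_grip []
drum_face []
0.75
```

View pics/scene0.png

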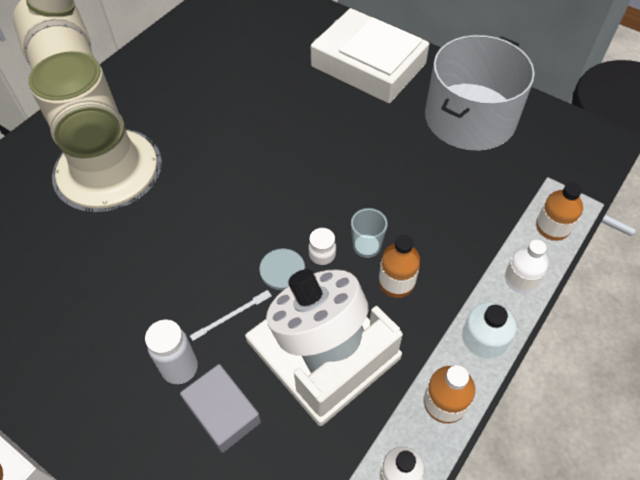

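View pics/top0.png

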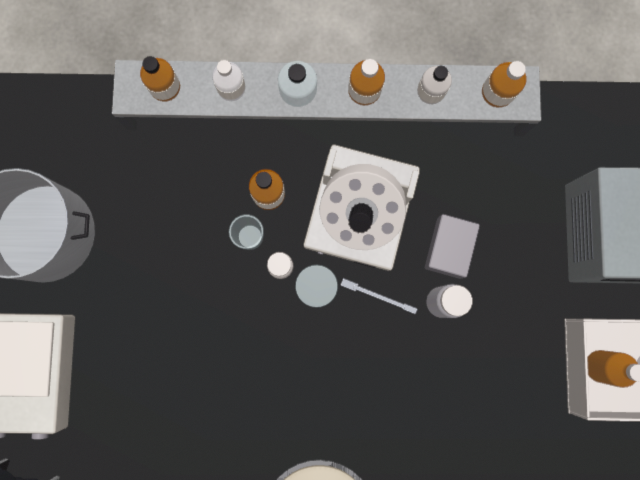

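View pics/wrist0.png

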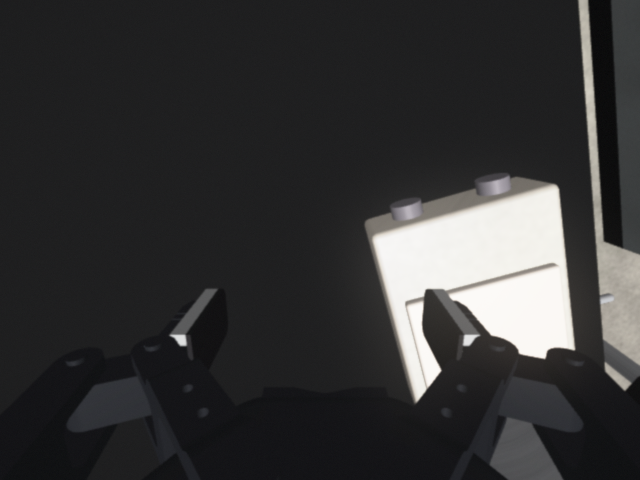

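```bash
python3 - <<'E'
import cv2
a=cv2.imread('pics/top0.png')[135:285,290:490]; cv2.imwrite('pics/t1.png',cv2.resize(a,None,fx=4,fy=4,interpolation=3))
a=cv2.imread('pics/scene0.png')[255:425,235:415]; cv2.imwrite('pics/s1.png',cv2.resize(a,None,fx=3.5,fy=3.5,interpolation=3)[:595])
E
```

```text
(no output)
```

View pics/t1.png

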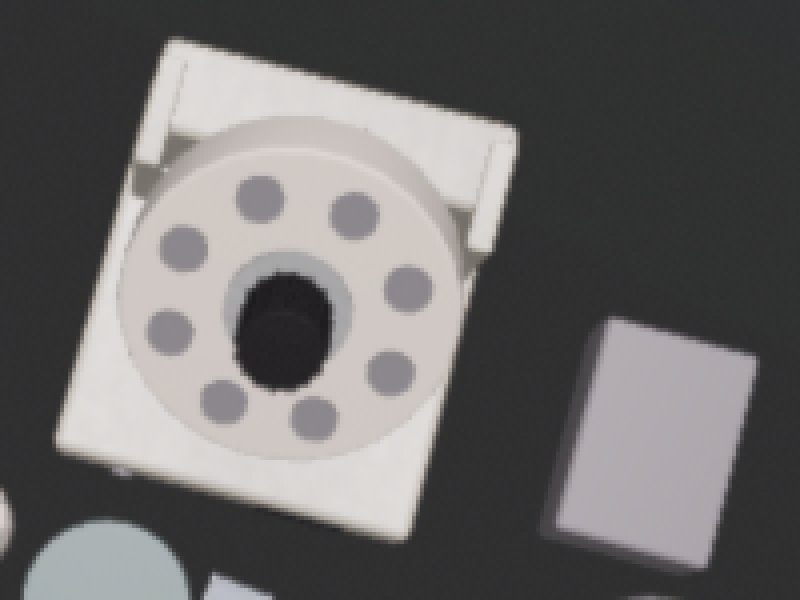

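View pics/s1.png

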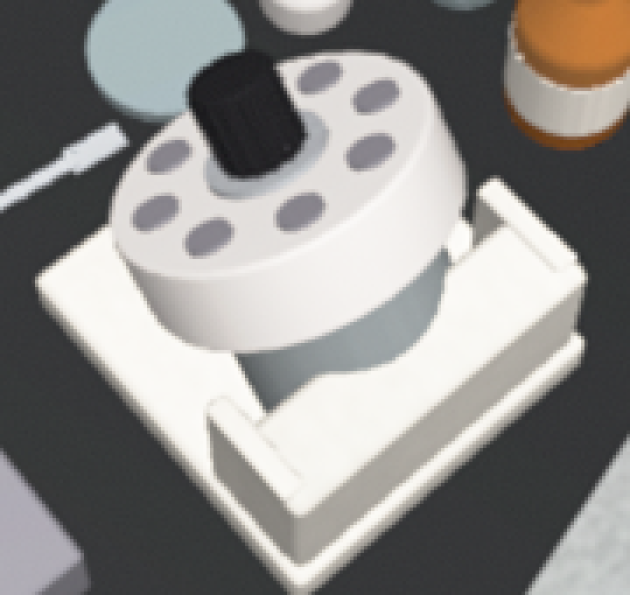

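```bash
cat >> h.py <<'E'
class C(dict): pass
S=dict(fov_y=42.221144930813544,cx=321.95,cy=243.17,eye=[935.8138914,-460.44198193,1090.37759486],rotation=rot([-0.27091539922685587,0.9135768486720695,0.28992729562857966,-0.08901882543407509]).as_matrix())
T=dict(fov_y=44.34545101088163,cx=308.54,cy=240.387,eye=[429.40265882,24.67911509,1301.57171235],rotation=rot([-0.04551649866003098,0.7116022446409831,-0.6997936568138241,0.042887430032370784]).as_matrix())
E
cat > fit.py <<'E'
from h import *
from scipy.optimize import least_squares
t=lambda u,v:(290+u/4,135+v/4)
s=lambda u,v:(235+u/3.5,255+v/3.5)
s35,c35=np.sin(np.radians(35)),np.cos(np.radians(35))
ax=np.array([-s35,0,c35]); ux=np.array([c35,0,s35])
def ellipse(c,P,M,yaw): # center of bbox of circle
    pass
def model(p):
    x,y,yaw,a,b=p; Rz=R.from_euler('z',yaw).as_matrix(); o=np.array([x,y,0])
    W=lambda m:Rz@np.array(m)+o
    F=np.array([a,0,b])
    out=[];
    def add(c,m,px,w=1): out.append((c,W(m),px,w))
    add(T,[-80,-100,30],t(407,530)); add(T,[-80,100,30],t(60,438))
    add(S,[-80,-100,30],s(40,280)); add(S,[140,-100,30],s(300,572)); add(S,[140,100,30],s(582,342))
    res=[]
    for c,P,px,w in out: res+= [w*(q-r) for q,r in zip(proj(c,P),px)]
    def circ(c,ctr,r,box):
        th=np.linspace(0,2*np.pi,73); pts=[proj(c,W(ctr+r*(np.cos(k)*ux+np.sin(k)*np.array([0,1,0])))) for k in th]
        pts=np.array(pts); bb=[pts[:,0].min(),pts[:,0].max(),pts[:,1].min(),pts[:,1].max()]
        return [q-v for q,v in zip(bb,box) if v is not None]
    b=lambda f,l,r,tt,bo:(f(l,0)[0],f(r,0)[0],f(0,tt)[1] if tt is not None else None,f(0,bo)[1])
    res+=circ(T,F,85,b(t,117,464,148,461))
    res+=circ(S,F,85,(s(112,0)[0],None,s(0,52)[1],None))
    res+=circ(T,F+50*ax,22,(None,None,None,t(0,391)[1]))
    res+=circ(S,F+50*ax,22,(s(188,0)[0],None,s(0,50)[1],None))
    return np.array(res)
r=least_squares(model,[550,-50,0,-60,170],loss='soft_l1')
print(r.x,np.round(r.fun,1))
x,y,yaw,a,b=r.x; Rz=R.from_euler('z',yaw).as_matrix()
print('face',Rz@[a,0,b]+[x,y,0],'axis',Rz@ax,'grip',Rz@([a,0,b]+34*ax)+[x,y,0],'foot d',a,b, b-0)
E
python3 fit.py
```

```text
[ 6.31808602e+02 -7.16099777e+01 -2.42259338e-01  4.56507576e-01
  1.57310371e+02] [-0.3  1.4 -2.9  0.9 -2.7  0.3  0.3  6.   2.7  0.2 -1.2 -1.5 -1.3 -0.5
 -1.5  0.2 -0.1 -1.2  0.2]
face [632.25177875 -71.7194923  157.31037074] axis [-0.55682711  0.13759904  0.81915204] grip [613.31965692 -67.04112506 185.16154025] foot d 0.4565075761715093 157.31037074058142 157.31037074058142
```

```bash
python3 - <<'E'
import cv2
a=cv2.imread('pics/scene0.png')[360:435,280:380]; cv2.imwrite('pics/s2.png',cv2.resize(a,None,fx=8,fy=8,interpolation=3))
E
python3 - <<'E'
exec(open('fit.py').read().replace("print(","(lambda *a:0)("))
W=lambda m:Rz@np.array(m)+[x,y,0]
img=cv2.imread('pics/scene0.png')
im2=cv2.imread('pics/top0.png')
for c,i in((S,img),(T,im2)):
  for m in ([-80,-100],[-80,100],[140,100],[140,-100]):
    for z in (0,30):
      u,v=proj(c,W(m+[z])); cv2.circle(i,(int(round(u)),int(round(v))),1,(0,0,255),-1)
  for F,rr in ((0,85),(50,22),(0,22),(-50,60)):
    for k in np.linspace(0,6.28,60):
      u,v=proj(c,W(np.array([a,0,b])+F*ax+rr*(np.cos(k)*ux+np.sin(k)*np.array([0,1,0])))); cv2.circle(i,(int(round(u)),int(round(v))),0,(0,255,0),-1)
cv2.imwrite('pics/o.png',np.hstack([cv2.resize(img[255:435,235:415],None,fx=2.2,fy=2.2),cv2.resize(im2[130:310,280:460],None,fx=2.2,fy=2.2)]))
E
```

```text
(no output)
```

View pics/o.png

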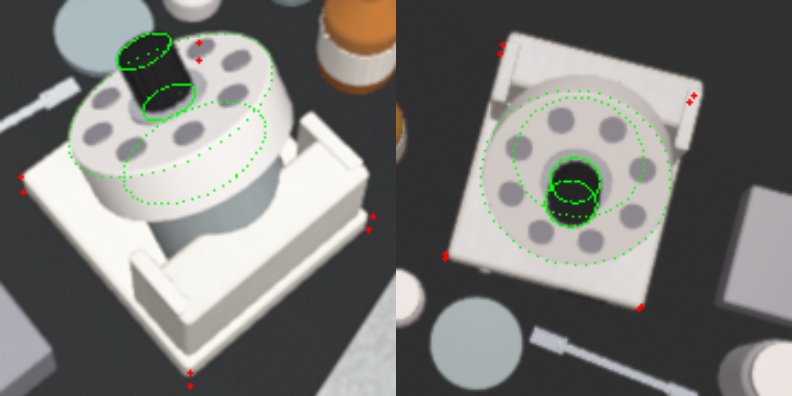

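View pics/s2.png

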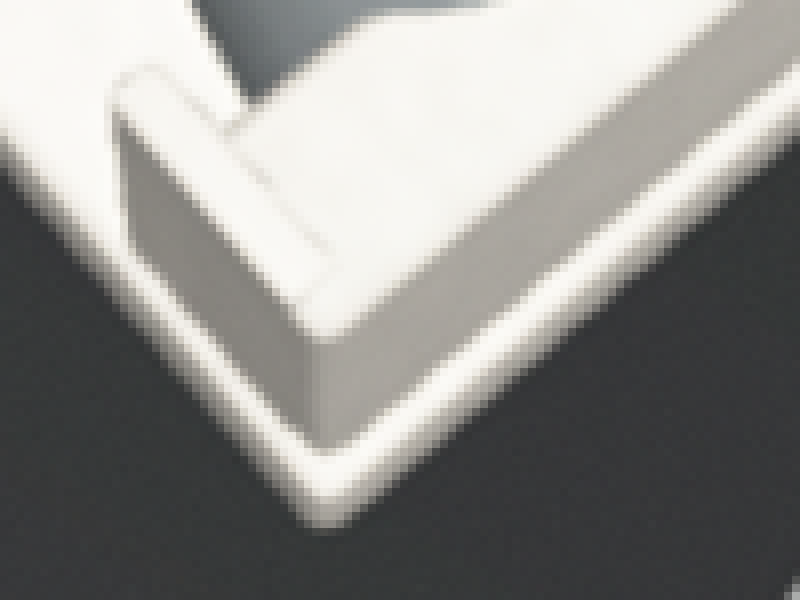

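>>> {"method": "apply_moves", "body": {
  "targets": [
    [-3.4,-3.3,-0.7,0],
    [-3.4,-3.3,-0.7,0],
    [-3.4,-3.3,-0.7,0],
    [-3.4,-3.3,-0.7,0],
    [-3.4,-3.3,-0.7,0],
    [-3.4,-3.3,-0.7,0],
    [-3.4,-3.3,-0.7,0],
    [-3.4,-3.3,-0.7,0]
  ]
}}

```text
time_s: 1.55
eef_pos: [335.5, 170.9, 360.5]
ee_rot: [0.0, 0.144, 0.99, 0.0]
force: [1.4, 0.9, -0.3]
grip_width: 1.001
```

>>> {"method": "apply_moves", "body": {
  "targets": [
    [-3.4,-3.3,-0.7,0],
    [-3.4,-3.3,-0.7,0],
    [-3.4,-3.3,-0.7,0],
    [-3.4,-3.3,-0.7,0],
    [-3.4,-3.3,-0.7,0],
    [-3.4,-3.3,-0.7,0],
    [-3.4,-3.3,-0.7,0]
  ]
}}

```text
time_s: 2.25
eef_pos: [498.0, -118.4, 409.3]
ee_rot: [0.0, 0.144, 0.99, -0.0]
force: [0.5, 0.9, 0.8]
grip_width: 0.999
```

```bash
python3 - <<'E'
from h import *
s=readout.sense(); print(s); print(rot(s['ee_rot']).as_matrix())
E
```

```text
{'time_s': 2.25, 'joints': array([-4.62723845e-01,  2.31490208e-01,  1.33307947e+00,  5.35970787e-05,
        1.57663433e+00, -1.74435343e+00]), 'dq': array([-0.56650601,  0.7100834 , -1.04587914,  0.00267734,  0.32691151,
       -0.56621824]), 'tau': array([  1.91689231, -43.490206  , -22.92383194,  -0.15503672,
        -0.38540382,   0.67925094]), 'eef_pos': array([ 497.9988631 , -118.44633349,  409.26844358]), 'ee_rot': array([ 1.92954848e-04,  1.44079999e-01,  9.89566024e-01, -3.53313693e-05]), 'force': array([0.52774203, 0.87153949, 0.78779678]), 'wrist_torque': array([-0.03464654, -0.04547129,  0.04817333]), 'grip_width': 0.9992026827374509}
[[-9.58481833e-01  2.85153357e-01  3.71702036e-04]
 [ 2.85153330e-01  9.58481905e-01 -1.25527314e-04]
 [-3.92064210e-04 -1.43235768e-05 -9.99999923e-01]]
```

>>> {"method": "apply_moves", "body": {
  "targets": [
    [-4.7,1.3,-0.6,0],
    [-4.7,1.3,-0.6,0],
    [-4.7,1.3,-0.6,0],
    [-4.7,1.3,-0.6,0],
    [-4.7,1.3,-0.6,0]
  ]
}}

```text
time_s: 2.75
eef_pos: [703.6, -121.7, 434.7]
ee_rot: [0.001, 0.144, 0.99, 0.0]
force: [0.6, -1.0, 0.7]
grip_width: 1.003
```

>>> {"method": "apply_moves", "body": {
  "targets": [
    [-4.7,1.3,0,0],
    [-4.7,1.3,0,0]
  ]
}}

```text
time_s: 2.95
eef_pos: [742.9, -114.7, 395.8]
ee_rot: [0.011, 0.144, 0.99, 0.001]
force: [-0.2, -1.1, -2.1]
grip_width: 0.999
```

```bash
python3 - <<'E'
from h import *
s=readout.sense(); print(s['time_s'],s['joints'],s['eef_pos'],s['force']); print(rot(s['ee_rot']).as_matrix())
E
```

```text
2.95 [-0.31010492  0.95872553  0.19593649  0.00675967  1.9654386  -1.58908681] [ 742.91070225 -114.73834127  395.83049772] [-0.15634483 -1.09012294 -2.14751844]
[[-9.58245415e-01  2.85071381e-01  2.23614132e-02]
 [ 2.85129485e-01  9.58488811e-01 -6.12977790e-04]
 [-2.16079068e-02  5.78851506e-03 -9.99749764e-01]]
```

>>> {"method": "apply_moves", "body": {
  "targets": [
    [-4.7,1.3,0,0],
    [-4.7,1.3,0,0],
    [-4.7,1.3,0,0]
  ]
}}

```text
time_s: 3.25
eef_pos: [778.3, -101.9, 363.2]
ee_rot: [0.057, 0.144, 0.988, 0.0]
force: [0.3, -0.6, -0.1]
grip_width: 1.0
```

```bash
python3 - <<'E'
from h import *
s=readout.sense(); print(s['time_s'],s['joints'],s['eef_pos'],s['force']); print(rot(s['ee_rot']).as_matrix())
E
```

```text
3.25 [-0.28255494  1.008171    0.18763636  0.01625215  1.83360689 -1.55954347] [ 778.31256918 -101.87396536  363.18239231] [ 0.30298823 -0.64038359 -0.13279154]
[[-0.95234205  0.28379141  0.11183493]
 [ 0.28380598  0.9587461  -0.01612679]
 [-0.11179795  0.01638121 -0.99359593]]
```

>>> {"method": "apply_moves", "body": {
  "targets": [
    [-4.8,0,-1,0],
    [-4.8,0,-1,0],
    [-4.8,0,-1,0],
    [-4.8,0,-1,0]
  ]
}}

```text
time_s: 3.65
eef_pos: [795.1, -132.6, 364.2]
ee_rot: [0.112, 0.143, 0.983, -0.001]
force: [0.4, 0.1, -0.2]
grip_width: 1.001
```

```bash
cat >> h.py <<'E'
def st():
    s=readout.sense(); M=rot(s['ee_rot']).as_matrix(); z=M[:,2]
    print('t',s['time_s'],'q',np.round(s['joints'],3),'p',np.round(s['eef_pos'],1),'f',np.round(s['force'],1),'m',np.round(s['wrist_torque'],2),'g',round(s['grip_width'],3))
    print('x',np.round(M[:,0],3),'y',np.round(M[:,1],3),'z',np.round(z,3),'tilt',np.degrees(np.arccos(-z[2])),'az',np.degrees(np.arctan2(z[1],z[0])))
    return s,M
E
python3 -c "
from h import *
st()"
```

```text
t 3.65 q [-0.319  1.012  0.187  0.038  1.722 -1.59 ] p [ 795.1 -132.6  364.2] f [ 0.4  0.1 -0.2] m [-0.01  0.12 -0.05] g 1.001
x [-0.934  0.282 -0.22 ] y [0.282 0.959 0.031] z [ 0.22  -0.033 -0.975] tilt 12.84766877812133 az -8.62818517640765
```

>>> {"method": "apply_moves", "body": {
  "targets": [
    [-4.8,-0.5,0,0],
    [-4.8,-0.5,0,0],
    [-4.8,-0.5,0,0],
    [-4.8,-0.5,0,0],
    [-4.8,-0.5,0,0],
    [-4.8,-0.5,0,0]
  ]
}}

```text
time_s: 4.25
eef_pos: [822.3, -193.2, 347.0]
ee_rot: [0.19, 0.142, 0.971, -0.005]
force: [-0.2, 0.0, 0.8]
grip_width: 1.002
```

```bash
python3 -c "
from h import *
st()"
```

```text
t 4.25 q [-0.386  1.046  0.187  0.079  1.533 -1.654] p [ 822.3 -193.2  347. ] f [-0.2  0.   0.8] m [0.02 0.13 0.01] g 1.002
x [-0.887  0.274 -0.372] y [0.278 0.96  0.044] z [ 0.368 -0.064 -0.927] tilt 21.96712982866523 az -9.91916322815226
```

```bash
python3 -c "
from h import *
for z in (0,100,250,350):
  e,d=ray(T,370,122); p=e+d*(z-e[2])/d[2]; e,d=ray(T,390,68); q=e+d*(z-e[2])/d[2]; print(z,p,q)
snap('scene','s3.png')
snap('wrist','w3.png')
"
```

```text
0 [ 867.94273279 -104.87689468    0.        ] [ 997.77910494 -150.59412531    0.        ]
100 [834.24961625 -94.92308203 100.        ] [ 954.11063545 -137.12784921  100.        ]
250 [783.70994143 -79.99236305 250.        ] [ 888.60793121 -116.92843506  250.        ]
350 [750.01682488 -70.0385504  350.        ] [ 844.93946172 -103.46215896  350.        ]
```

View pics/s3.png

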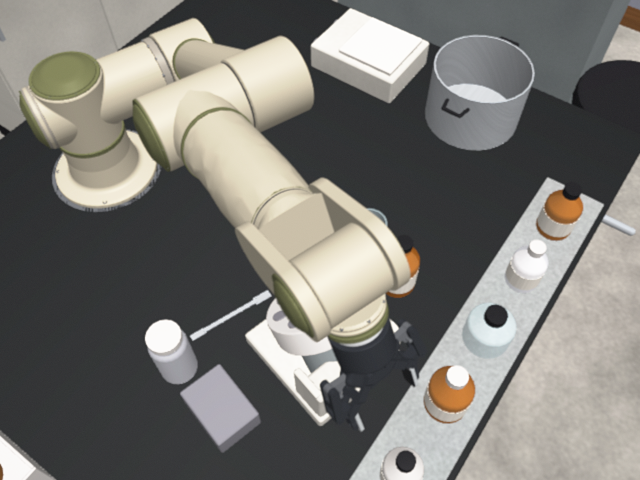

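>>> {"method": "apply_moves", "body": {
  "targets": [
    [-4.2,-0.8,-2.2,0],
    [-4.2,-0.8,-2.2,0],
    [-4.2,-0.8,-2.2,0],
    [-4.2,-0.8,-2.2,0]
  ]
}}

```text
time_s: 4.75
eef_pos: [792.8, -226.9, 431.5]
ee_rot: [0.238, 0.141, 0.961, -0.011]
force: [-0.1, 0.3, 1.2]
grip_width: 1.0
```

```bash
python3 -c "
from h import *
st()"
```

```text
t 4.75 q [-0.446  0.943  0.187  0.117  1.545 -1.7  ] p [ 792.8 -226.9  431.5] f [-0.1  0.3  1.2] m [ 0.01  0.19 -0.01] g 1.0
x [-0.847  0.266 -0.46 ] y [0.277 0.96  0.046] z [ 0.454 -0.088 -0.887] tilt 27.543808417108302 az -11.012742383416736
```

>>> {"method": "apply_moves", "body": {
  "targets": [
    [-4.0,-2.0,-2.0,0],
    [-4.0,-2.0,-2.0,0],
    [-4.0,-2.0,-2.0,0]
  ]
}}

```text
time_s: 5.05
eef_pos: [759.2, -280.1, 481.6]
ee_rot: [0.27, 0.141, 0.952, -0.017]
force: [-0.0, -0.6, -0.4]
grip_width: 1.0
```

```bash
python3 -c "
from h import *
st()"
```

```text
t 5.05 q [-0.536  0.881  0.188  0.168  1.55  -1.77 ] p [ 759.2 -280.1  481.6] f [-0.  -0.6 -0.4] m [0.03 0.23 0.04] g 1.0
x [-0.815  0.26  -0.518] y [0.278 0.959 0.044] z [ 0.509 -0.108 -0.854] tilt 31.344530379171815 az -12.00475267462101
```

>>> {"method": "apply_moves", "body": {
  "targets": [
    [-3.8,-2.5,-1.8,0],
    [-3.8,-2.5,-1.8,0],
    [-3.8,-2.5,-1.8,0]
  ]
}}

```text
time_s: 5.35
eef_pos: [719.3, -337.1, 525.2]
ee_rot: [0.301, 0.142, 0.943, -0.025]
force: [1.0, 0.5, 0.6]
grip_width: 1.0
```

```bash
python3 -c "
from h import *
st()"
```

```text
t 5.35 q [-0.638  0.828  0.188  0.23   1.551 -1.847] p [ 719.3 -337.1  525.2] f [1.  0.5 0.6] m [ 0.06  0.28 -0.05] g 1.0
x [-0.778  0.252 -0.575] y [0.282 0.959 0.038] z [ 0.561 -0.133 -0.817] tilt 35.213321005105556 az -13.288739573284964
```

```bash
cat >> h.py <<'E'
AX=np.array([-0.5568,0.1376,0.8192]); GR=np.array([613.3,-67.0,185.2])
E
python3 -c "
from h import *
s,M=st()
print(M.T@(GR+AX*164-s['eef_pos'])/10)"
```

```text
t 5.35 q [-0.638  0.828  0.188  0.23   1.551 -1.847] p [ 719.3 -337.1  525.2] f [1.  0.5 0.6] m [ 0.06  0.28 -0.05] g 1.0
x [-0.778  0.252 -0.575] y [0.282 0.959 0.038] z [ 0.561 -0.133 -0.817] tilt 35.213321005105556 az -13.288739573284964
[34.55908572 21.6974156   1.8486096 ]
```

>>> {"method": "apply_moves", "body": {
  "targets": [
    [3.5,2.2,0.2,0],
    [3.5,2.2,0.2,0],
    [3.5,2.2,0.2,0],
    [3.5,2.2,0.2,0],
    [3.5,2.2,0.2,0],
    [3.5,2.2,0.2,0],
    [3.5,2.2,0.2,0],
    [3.5,2.2,0.2,0]
  ]
}}

```text
time_s: 6.15
eef_pos: [579.0, -122.6, 376.2]
ee_rot: [0.302, 0.142, 0.942, -0.024]
force: [0.5, -0.8, -0.2]
grip_width: 1.001
```

```bash
python3 -c "
from h import *
s,M=st()
print(M.T@(GR+AX*164-s['eef_pos'])/10)"
```

```text
t 6.15 q [-0.446  0.2    1.541  0.173  0.804 -1.799] p [ 579.  -122.6  376.2] f [ 0.5 -0.8 -0.2] m [0.03 0.24 0.02] g 1.001
x [-0.778  0.253 -0.575] y [0.282 0.958 0.04 ] z [ 0.562 -0.131 -0.817] tilt 35.23148989252575 az -13.129840504447255
[9.67074395 5.65257333 0.40102968]
```

>>> {"method": "apply_moves", "body": {
  "targets": [
    [3.3,2.05,0.1,0],
    [3.3,2.05,0.1,0],
    [0,0,0,-8],
    [0,0,0,-8]
  ]
}}

```text
time_s: 6.55
eef_pos: [541.1, -67.2, 338.8]
ee_rot: [0.295, 0.006, 0.953, -0.066]
force: [0.1, 0.6, 0.4]
grip_width: 0.999
```

```bash
python3 -c "
from h import *
s,M=st()
print(M.T@(GR+AX*164-s['eef_pos'])/10)
c=snap('wrist','w4.png'); 
for n in ('knob_grip','drum_face'): print(n,[(round(d['score'],2),np.round(np.array(d['location'])*[640,480]).tolist()) for d in nets.boxes_of('wrist',n)[:1]])
c=dict(c);c['rotation']=rot(c['rotation']).as_matrix()
for k in (0,16): print(proj(c,GR+AX*k))
"
```

```text
t 6.55 q [-0.366  0.124  1.73   0.126  0.681 -1.996] p [541.1 -67.2 338.8] f [0.1 0.6 0.4] m [ 0.05  0.24 -0.06] g 0.999
x [-0.826 -0.027 -0.563] y [ 0.051  0.991 -0.123] z [ 0.561 -0.13  -0.817] tilt 35.19168626822861 az -13.054108695224148
[2.59858498 2.39109678 0.20727778]
knob_grip [(0.82, [352.0, 183.0])]
drum_face [(0.86, [349.0, 187.0])]
(np.float64(356.7009032043937), np.float64(201.25867693825398))
(np.float64(359.10299155030094), np.float64(205.69325317687037))
```

View pics/w4.png

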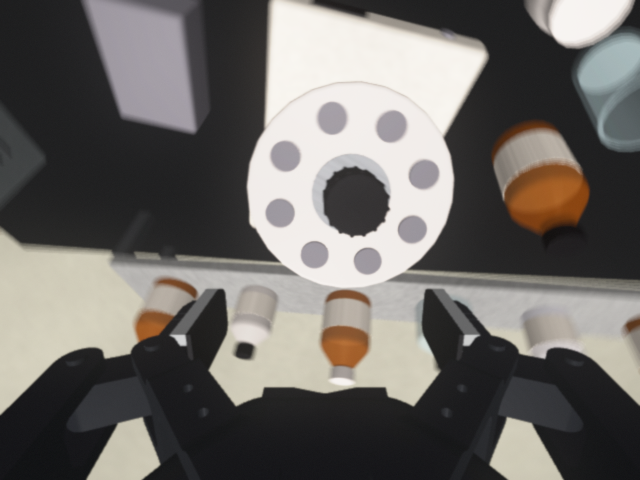

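>>> {"method": "apply_moves", "body": {
  "targets": [
    [0,0,0,-8],
    [0,0,0,-8],
    [0,0,0,-8],
    [0,0,0,-8],
    [0,0,0,0],
    [0,0,0,0]
  ]
}}

```text
time_s: 7.3
eef_pos: [541.7, -67.4, 338.6]
ee_rot: [0.266, -0.251, 0.92, -0.144]
force: [0.7, -0.2, 0.2]
grip_width: 0.996
```

```bash
cat >> h.py <<'E'
def wr(c):
    c=dict(c);c['rotation']=rot(c['rotation']).as_matrix(); return c
E
python3 -c "
from h import *
c=wr(snap('wrist','w5.png')); 
s,M=st()
print(M.T@(GR+AX*164-s['eef_pos'])/10)
for k in (-34,16): print(proj(c,GR+AX*k))
i=cv2.imread('pics/w5.png')
u=np.cross(AX,[0,0,1]);u/=np.linalg.norm(u);v=np.cross(AX,u)
for k,r in ((-34,85),(16,22)):
  for a in np.linspace(0,6.28,80):
    q=proj(c,GR+AX*k+r*(u*np.cos(a)+v*np.sin(a))); cv2.circle(i,(int(q[0]),int(q[1])),0,(0,255,0),-1)
cv2.imwrite('pics/w5o.png',i)
"
```

```text
t 7.35 q [-0.365  0.126  1.729  0.126  0.681 -2.544] p [541.8 -67.4 338.6] f [-0.5 -0.   0.8] m [ 0.07  0.28 -0.07] g 1.002
x [-0.732 -0.539 -0.416] y [-0.387  0.832 -0.398] z [ 0.561 -0.13  -0.817] tilt 35.16937369578056 az -13.067533064991117
[1.00440393 3.42891628 0.14699796]
(np.float64(365.7956624641685), np.float64(212.5223883983585))
(np.float64(374.81193113839674), np.float64(228.71805375204494))
```

View pics/w5o.png

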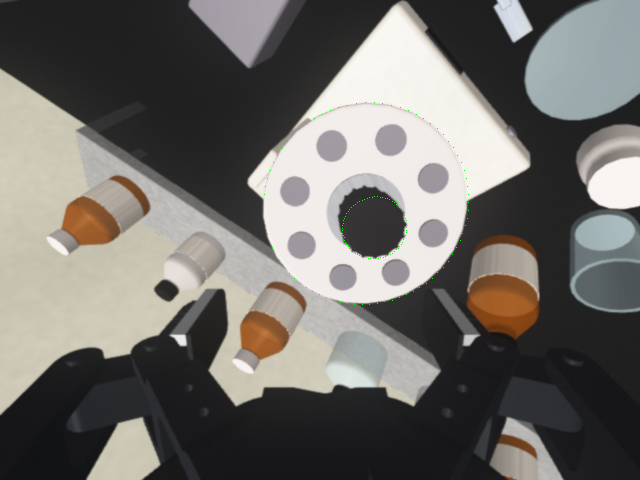

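>>> {"method": "apply_moves", "body": {
  "targets": [
    [0.5,1.7,0,0],
    [0.5,1.73,0,0],
    [0,0,3,0],
    [0,0,3,0],
    [0,0,0,0],
    [0,0,0,0]
  ]
}}

```text
time_s: 7.95
eef_pos: [554.6, -51.9, 271.8]
ee_rot: [0.265, -0.253, 0.919, -0.144]
force: [0.0, 0.3, -0.0]
grip_width: 0.997
```

```bash
python3 -c "
from h import *
c=wr(snap('wrist','w6.png')); 
s,M=st()
print(M.T@(GR+AX*54-s['eef_pos'])/10)
i=cv2.imread('pics/w6.png')
u=np.cross(AX,[0,0,1]);u/=np.linalg.norm(u);v=np.cross(AX,u)
for k,r in ((-34,85),(16,22)):
  for a in np.linspace(0,6.28,80):
    q=proj(c,GR+AX*k+r*(u*np.cos(a)+v*np.sin(a))); cv2.circle(i,(int(q[0]),int(q[1])),0,(0,255,0),-1)
cv2.imwrite('pics/w6o.png',i)
"
```

```text
t 8.0 q [-0.322  0.222  1.798  0.111  0.512 -2.511] p [554.6 -51.8 272.6] f [ 0.4 -0.3  0. ] m [0.07 0.26 0.03] g 0.999
x [-0.73  -0.543 -0.416] y [-0.389  0.83  -0.4  ] z [ 0.562 -0.13  -0.817] tilt 35.21968276708494 az -13.045174479971868
[ 0.12464633 -0.02833156  5.23322172]
```

View pics/w6o.png

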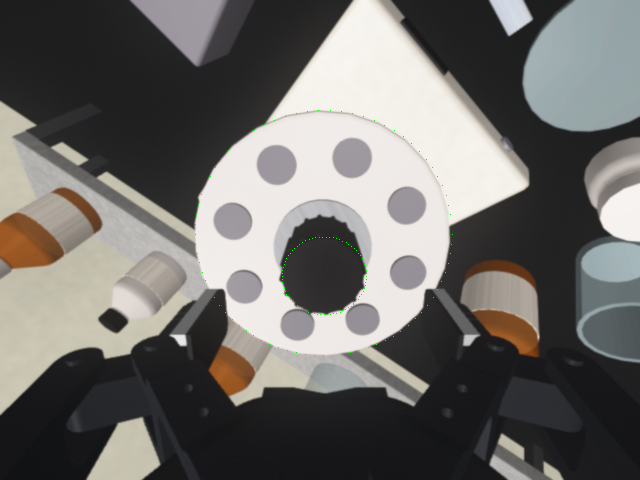

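>>> {"method": "apply_moves", "body": {
  "targets": [
    [0.1,0,2.6,0],
    [0,0,2.6,0],
    [0,0,0,0],
    [0,0,0,0]
  ]
}}

```text
time_s: 8.4
eef_pos: [583.0, -59.1, 230.0]
ee_rot: [0.266, -0.254, 0.919, -0.144]
force: [-0.2, 0.3, 0.5]
grip_width: 1.0
```

```bash
python3 -c "
from h import *
s,M=st()
print(M.T@(GR+AX*54-s['eef_pos'])/10)
"
```

```text
t 8.4 q [-0.317  0.337  1.768  0.125  0.426 -2.526] p [583.  -59.1 230. ] f [-0.2  0.3  0.5] m [0.04 0.21 0.01] g 1.0
x [-0.729 -0.544 -0.415] y [-0.39   0.829 -0.4  ] z [ 0.562 -0.13  -0.817] tilt 35.226442687027415 az -13.041135811593614
[ 0.03166325 -0.02940473  0.06147032]
```

>>> {"method": "apply_moves", "body": {
  "targets": [
    [0,0,0,0],
    [0,0,0,0],
    [0,0,0,0],
    [0,0,0,0],
    [0,0,0,0],
    [0,0,0,0]
  ],
  "grip": 3.0,
  "force": 70
}}

```text
time_s: 9.0
eef_pos: [583.2, -59.6, 230.2]
ee_rot: [0.266, -0.254, 0.918, -0.145]
force: [-8.8, -0.6, 7.8]
grip_width: 0.502
```

```bash
python3 -c "
from h import *
s,M=st()
print('tool f',M.T@s['force'],'tool m',M.T@s['wrist_torque'])
"
```

```text
t 9.0 q [-0.318  0.337  1.768  0.125  0.424 -2.526] p [583.2 -59.6 230.2] f [-8.8 -0.6  7.8] m [-0.67  0.44 -0.55] g 0.502
x [-0.729 -0.544 -0.415] y [-0.39   0.829 -0.402] z [ 0.563 -0.131 -0.816] tilt 35.310995186554216 az -13.124521392232895
tool f [  3.52213669  -0.254601   -11.26370621] tool m [0.4738166  0.85001882 0.01809499]
```

```bash
cat > log.py <<'E'
from h import *
import json,sys
s=readout.sense(); M=rot(s['ee_rot']).as_matrix()
# angle of tool y about AX: ref level
hx=np.array([0.8192*0.9708,-0.8192*0.2401,0.5736]); hx-=AX*(hx@AX); hx/=np.linalg.norm(hx); hy=np.cross(AX,hx)
ang=np.degrees(np.arctan2(M[:,1]@hy,M[:,1]@hx))
tz=M[:,2]@s['wrist_torque']
f=M.T@s['force']; m=M.T@s['wrist_torque']
p=M.T@(GR+AX*54-s['eef_pos'])
json.dump(0,open('/dev/null','w'))
open('log.txt','a').write(' '.join(map(str,[s['time_s'],s['joints'][5],ang,tz,s['dq'][5],s['tau'][5]]))+'\n')
print('t %.2f j6 %.3f ang %.1f dq6 %.2f f %s m %s tau6 %.3f off %s g %.3f'%(s['time_s'],s['joints'][5],ang,s['dq'][5],np.round(f,1),np.round(m,3),s['tau'][5],np.round(p,1),s['grip_width']))
E
python3 log.py
```

```text
t 9.00 j6 -2.526 ang 134.7 dq6 -0.00 f [  3.5  -0.3 -11.3] m [0.474 0.85  0.018] tau6 -0.007 off [0.3 0.3 0.7] g 0.502
```

>>> {"method": "apply_moves", "body": {
  "targets": [
    [0,0,0,3],
    [0,0,0,3],
    [0,0,0,3],
    [0,0,0,3],
    [0,0,0,3],
    [0,0,0,3]
  ]
}}

```text
time_s: 9.6
eef_pos: [583.3, -59.9, 230.4]
ee_rot: [0.286, -0.107, 0.947, -0.102]
force: [-9.0, -4.3, 7.3]
grip_width: 0.503
```

```bash
python3 log.py
```

```text
t 9.60 j6 -2.211 ang 116.7 dq6 0.52 f [  4.7  -4.7 -10.5] m [ 1.638  0.846 -0.451] tau6 -0.269 off [0.5 0.6 0.7] g 0.503
```

>>> {"method": "apply_moves", "body": {
  "targets": [
    [0,0,0,3],
    [0,0,0,3],
    [0,0,0,3],
    [0,0,0,3],
    [0,0,0,3],
    [0,0,0,3]
  ]
}}

```text
time_s: 10.2
eef_pos: [583.3, -60.4, 230.4]
ee_rot: [0.298, 0.042, 0.952, -0.057]
force: [-10.0, -7.1, 8.6]
grip_width: 0.497
```

```bash
python3 log.py
```

```text
t 10.20 j6 -1.896 ang 98.7 dq6 0.52 f [  2.9  -8.9 -11.7] m [ 2.703  0.575 -0.426] tau6 -0.298 off [0.7 0.9 0.7] g 0.497
```

>>> {"method": "apply_moves", "body": {
  "targets": [
    [0,0,0,3],
    [0,0,0,3],
    [0,0,0,3],
    [0,0,0,3],
    [0,0,0,3],
    [0,0,0,3]
  ]
}}

```text
time_s: 10.8
eef_pos: [583.2, -60.8, 230.5]
ee_rot: [0.304, 0.191, 0.933, -0.009]
force: [-10.6, -9.7, 9.5]
grip_width: 0.499
```

```bash
python3 log.py
```

```text
t 10.80 j6 -1.582 ang 80.7 dq6 0.52 f [ -1.  -11.8 -12.4] m [ 3.625 -0.108 -0.368] tau6 -0.340 off [1.  1.1 0.7] g 0.499
```

```bash
python3 - <<'E'
s=open('log.py').read()
s=s.replace("json.dump(0,open('/dev/null','w'))","mg=s['wrist_torque']-np.cross((GR-s['eef_pos'])/1000,s['force']); ma=-AX@mg")
s=s.replace("s['tau'][5]]))","s['tau'][5],ma]+list(s['force'])+list(s['wrist_torque'])+list(M[:,2])+list(s['eef_pos'])))").replace("print('","print('ma %.3f '%ma,'")
open('log.py','w').write(s)
E
python3 log.py
```

```text
ma -0.337  t 10.80 j6 -1.582 ang 80.7 dq6 0.52 f [ -1.  -11.8 -12.4] m [ 3.625 -0.108 -0.368] tau6 -0.340 off [1.  1.1 0.7] g 0.499
```

>>> {"method": "apply_moves", "body": {
  "targets": [
    [0,0,0,3],
    [0,0,0,3],
    [0,0,0,3],
    [0,0,0,3],
    [0,0,0,3],
    [0,0,0,3]
  ]
}}

```text
time_s: 11.4
eef_pos: [583.0, -61.2, 230.3]
ee_rot: [0.301, 0.335, 0.892, 0.038]
force: [-13.0, -13.2, 10.7]
grip_width: 0.5
```

```bash
python3 log.py
```

```text
ma -0.304  t 11.40 j6 -1.268 ang 62.7 dq6 0.52 f [ -5.9 -14.8 -14.3] m [ 4.062 -1.011 -0.335] tau6 -0.392 off [1.3 1.1 0.6] g 0.500
```

>>> {"method": "apply_moves", "body": {
  "targets": [
    [0,0,0,3],
    [0,0,0,3],
    [0,0,0,3],
    [0,0,0,3],
    [0,0,0,3],
    [0,0,0,3]
  ]
}}

```text
time_s: 12.0
eef_pos: [582.7, -61.5, 230.2]
ee_rot: [0.291, 0.47, 0.829, 0.084]
force: [-17.8, -16.6, 11.5]
grip_width: 0.499
```

```bash
python3 log.py
```

```text
ma -0.225  t 12.00 j6 -0.954 ang 44.6 dq6 0.52 f [-11.5 -17.3 -17.1] m [ 4.045 -2.141 -0.256] tau6 -0.447 off [1.7 1.1 0.6] g 0.499
```

>>> {"method": "apply_moves", "body": {
  "targets": [
    [0,0,0,3],
    [0,0,0,3],
    [0,0,0,3],
    [0,0,0,3],
    [0,0,0,3],
    [0,0,0,3]
  ]
}}

```text
time_s: 12.6
eef_pos: [582.4, -61.7, 230.0]
ee_rot: [0.274, 0.595, 0.745, 0.128]
force: [-20.1, -16.6, 11.9]
grip_width: 0.498
```

```bash
python3 log.py
```

```text
ma -0.202  t 12.60 j6 -0.639 ang 26.6 dq6 0.52 f [-16.1 -14.5 -18.7] m [ 3.446 -3.193 -0.226] tau6 -0.498 off [2.  0.9 0.6] g 0.498
```

>>> {"method": "apply_moves", "body": {
  "targets": [
    [0,0,0,0],
    [0,0,0,0],
    [0,0,0,0]
  ],
  "grip": 6.0
}}

```text
time_s: 12.9
eef_pos: [583.2, -58.9, 228.8]
ee_rot: [0.273, 0.594, 0.746, 0.13]
force: [-0.6, -0.7, -0.4]
grip_width: 0.699
```

```bash
python3 log.py
```

```text
ma -0.017  t 12.90 j6 -0.642 ang 26.7 dq6 0.00 f [-0.5 -0.9  0.1] m [ 0.183  0.095 -0.014] tau6 0.003 off [-0.8  0.2 -0.4] g 0.699
```

>>> {"method": "apply_moves", "body": {
  "targets": [
    [0,0,0,0],
    [0,0,0,0],
    [0,0,0,0],
    [0,0,0,0]
  ],
  "grip": 3.0
}}

```text
time_s: 13.3
eef_pos: [582.5, -58.9, 228.5]
ee_rot: [0.272, 0.594, 0.746, 0.129]
force: [-11.3, -1.0, 6.3]
grip_width: 0.504
```

```bash
python3 log.py
```

```text
ma -0.030  t 13.30 j6 -0.641 ang 26.7 dq6 -0.00 f [ -0.9  -6.2 -11.4] m [ 1.364 -0.042 -0.013] tau6 0.015 off [-1.   0.9 -0.3] g 0.504
```

Regripped cleanly and the drum did not move back. I'm continuing the sweep.

>>> {"method": "apply_moves", "body": {
  "targets": [
    [0,0,0,3],
    [0,0,0,3],
    [0,0,0,3],
    [0,0,0,3],
    [0,0,0,3],
    [0,0,0,3]
  ]
}}

```text
time_s: 13.9
eef_pos: [582.9, -58.9, 228.7]
ee_rot: [0.249, 0.704, 0.643, 0.171]
force: [-7.0, 0.2, 3.2]
grip_width: 0.498
```

```bash
python3 log.py
```

```text
ma -0.186  t 13.90 j6 -0.325 ang 8.6 dq6 0.52 f [-0.8 -3.9 -6.6] m [ 0.458 -0.081 -0.179] tau6 -0.562 off [-0.7  0.7 -0.3] g 0.498
```

>>> {"method": "apply_moves", "body": {
  "targets": [
    [0,0,0,3],
    [0,0,0,3],
    [0,0,0,3],
    [0,0,0,3],
    [0,0,0,3],
    [0,0,0,3]
  ]
}}

```text
time_s: 14.5
eef_pos: [583.3, -59.0, 229.0]
ee_rot: [0.219, 0.795, 0.525, 0.208]
force: [-3.5, -0.1, 2.7]
grip_width: 0.499
```

```bash
python3 log.py
```

```text
ma -0.105  t 14.50 j6 -0.011 ang -9.4 dq6 0.52 f [-1.1 -1.  -4.2] m [-0.215 -0.258 -0.107] tau6 -0.578 off [-0.5  0.4 -0.3] g 0.499
```

>>> {"method": "apply_moves", "body": {
  "targets": [
    [0,0,0,3],
    [0,0,0,3],
    [0,0,0,3],
    [0,0,0,3],
    [0,0,0,3],
    [0,0,0,3]
  ]
}}

```text
time_s: 15.1
eef_pos: [583.6, -59.2, 229.3]
ee_rot: [0.185, 0.868, 0.394, 0.24]
force: [-3.4, -1.0, 0.3]
grip_width: 0.496
```

```bash
python3 log.py
```

```text
ma -0.090  t 15.10 j6 0.303 ang -27.4 dq6 0.52 f [-2.7 -1.2 -2. ] m [-0.965 -0.483 -0.099] tau6 -0.578 off [-0.4  0.1 -0.3] g 0.496
```

>>> {"method": "apply_moves", "body": {
  "targets": [
    [0,0,0,3],
    [0,0,0,3],
    [0,0,0,3],
    [0,0,0,3],
    [0,0,0,3],
    [0,0,0,3]
  ]
}}

```text
time_s: 15.7
eef_pos: [583.8, -59.6, 229.5]
ee_rot: [0.145, 0.918, 0.254, 0.267]
force: [-2.3, -2.6, 1.1]
grip_width: 0.497
```

```bash
python3 log.py
```

```text
ma -0.088  t 15.70 j6 0.617 ang -45.4 dq6 0.52 f [-2.6  1.7 -1.8] m [-1.845 -0.511 -0.107] tau6 -0.560 off [-0.4 -0.3 -0.3] g 0.497
```

>>> {"method": "apply_moves", "body": {
  "targets": [
    [0,0,0,3],
    [0,0,0,3],
    [0,0,0,3],
    [0,0,0,3],
    [0,0,0,3],
    [0,0,0,3]
  ]
}}

```text
time_s: 16.3
eef_pos: [583.9, -60.1, 229.7]
ee_rot: [0.102, 0.947, 0.107, 0.286]
force: [-0.7, -4.4, 0.9]
grip_width: 0.498
```

```bash
python3 log.py
```

```text
ma -0.124  t 16.30 j6 0.931 ang -63.3 dq6 0.52 f [-1.3  4.3 -0.6] m [-2.863 -0.431 -0.153] tau6 -0.528 off [-0.6 -0.6 -0.2] g 0.498
```

>>> {"method": "apply_moves", "body": {
  "targets": [
    [0,0,0,3],
    [0,0,0,3],
    [0,0,0,3],
    [0,0,0,3],
    [0,0,0,3],
    [0,0,0,3]
  ]
}}

```text
time_s: 16.9
eef_pos: [583.9, -60.6, 229.8]
ee_rot: [0.057, 0.952, -0.042, 0.299]
force: [-2.1, -7.6, 2.2]
grip_width: 0.496
```

```bash
python3 log.py
```

```text
ma -0.132  t 16.90 j6 1.245 ang -81.3 dq6 0.52 f [-0.1  8.  -1.9] m [-3.969 -0.091 -0.171] tau6 -0.486 off [-0.8 -1.  -0.2] g 0.496
```

>>> {"method": "apply_moves", "body": {
  "targets": [
    [0,0,0,3],
    [0,0,0,3],
    [0,0,0,3],
    [0,0,0,3],
    [0,0,0,3],
    [0,0,0,3]
  ]
}}

```text
time_s: 17.5
eef_pos: [583.7, -61.0, 230.0]
ee_rot: [0.009, 0.933, -0.191, 0.304]
force: [-6.0, -12.9, 6.8]
grip_width: 0.499
```

```bash
python3 log.py
```

```text
ma -0.283  t 17.50 j6 1.559 ang -99.4 dq6 0.52 f [ 3.9 13.4 -7.2] m [-3.189  0.387 -0.316] tau6 -0.446 off [-1.2 -1.1  0. ] g 0.499
```

>>> {"method": "apply_moves", "body": {
  "targets": [
    [0,0,0,3],
    [0,0,0,3],
    [0,0,0,3],
    [0,0,0,3],
    [0,0,0,3],
    [0,0,0,3]
  ]
}}

```text
time_s: 18.1
eef_pos: [583.5, -61.4, 230.0]
ee_rot: [-0.038, 0.892, -0.335, 0.301]
force: [-8.1, -16.9, 6.9]
grip_width: 0.497
```

```bash
python3 log.py
```

```text
ma -0.248  t 18.10 j6 1.874 ang -117.3 dq6 0.52 f [ 9.2 15.9 -7.9] m [-3.612  1.369 -0.284] tau6 -0.392 off [-1.5 -1.1  0. ] g 0.497
```

>>> {"method": "apply_moves", "body": {
  "targets": [
    [0,0,0,0],
    [0,0,0,0],
    [0,0,0,0]
  ],
  "grip": 6.0
}}

```text
time_s: 18.4
eef_pos: [583.2, -58.8, 228.5]
ee_rot: [-0.039, 0.893, -0.334, 0.299]
force: [0.4, 0.8, -0.2]
grip_width: 0.7
```

>>> {"method": "apply_moves", "body": {
  "targets": [
    [0,0,0,0],
    [0,0,0,0],
    [0,0,0,0],
    [0,0,0,0]
  ],
  "grip": 3.0
}}

```text
time_s: 18.8
eef_pos: [582.3, -59.8, 228.3]
ee_rot: [-0.039, 0.893, -0.334, 0.298]
force: [-14.0, -9.3, 5.3]
grip_width: 0.499
```

>>> {"method": "apply_moves", "body": {
  "targets": [
    [0,0,0,3],
    [0,0,0,3],
    [0,0,0,3],
    [0,0,0,3],
    [0,0,0,3],
    [0,0,0,3]
  ]
}}

```text
time_s: 19.4
eef_pos: [582.5, -59.6, 228.4]
ee_rot: [-0.085, 0.829, -0.471, 0.289]
force: [-11.8, -6.8, 3.2]
grip_width: 0.497
```

```bash
python3 log.py
```

```text
ma -0.335  t 19.40 j6 2.188 ang -135.4 dq6 0.52 f [ 2.3 11.  -8.3] m [-0.872  0.16  -0.322] tau6 -0.378 off [ 0.7 -1.  -0.5] g 0.497
```

>>> {"method": "apply_moves", "body": {
  "targets": [
    [0,0,0,3],
    [0,0,0,3],
    [0,0,0,3],
    [0,0,0,3],
    [0,0,0,3],
    [0,0,0,3]
  ]
}}

```text
time_s: 20.0
eef_pos: [582.7, -59.5, 228.5]
ee_rot: [-0.13, 0.746, -0.594, 0.273]
force: [-10.7, -5.0, 1.4]
grip_width: 0.501
```

```bash
python3 log.py
```

```text
ma -0.418  t 20.00 j6 2.502 ang -153.4 dq6 0.52 f [ 3.6  9.3 -6.5] m [-0.256  0.617 -0.414] tau6 -0.323 off [ 0.4 -0.9 -0.4] g 0.501
```

>>> {"method": "apply_moves", "body": {
  "targets": [
    [0,0,0,3],
    [0,0,0,3],
    [0,0,0,3],
    [0,0,0,3],
    [0,0,0,3]
  ]
}}

```text
time_s: 20.5
eef_pos: [582.9, -59.5, 228.7]
ee_rot: [0.164, -0.662, 0.686, -0.254]
force: [-9.8, -4.6, 0.3]
grip_width: 0.495
```

```bash
python3 log.py
```

```text
ma -0.399  t 20.50 j6 2.763 ang -168.4 dq6 0.52 f [ 5.3  8.  -5.1] m [ 0.338  0.882 -0.4  ] tau6 -0.284 off [ 0.1 -0.7 -0.4] g 0.495
```

>>> {"method": "apply_moves", "body": {
  "targets": [
    [0,0,0,-3],
    [0,0,0,-3],
    [0,0,0,-3],
    [0,0,0,-3],
    [0,0,0,-3]
  ]
}}

```text
time_s: 21.0
eef_pos: [582.7, -59.5, 228.5]
ee_rot: [-0.129, 0.746, -0.593, 0.273]
force: [-11.5, -6.1, 2.5]
grip_width: 0.497
```

```bash
python3 log.py
```

```text
ma 0.161  t 21.00 j6 2.498 ang -153.2 dq6 -0.52 f [ 4.8  9.6 -7.7] m [-0.463  0.668  0.168] tau6 0.524 off [ 0.4 -0.9 -0.4] g 0.497
```

>>> {"method": "apply_moves", "body": {
  "targets": [
    [0,0,0,-3],
    [0,0,0,-3],
    [0,0,0,-3],
    [0,0,0,-3]
  ]
}}

```text
time_s: 21.4
eef_pos: [582.5, -59.6, 228.4]
ee_rot: [-0.1, 0.804, -0.512, 0.284]
force: [-12.3, -7.0, 2.9]
grip_width: 0.495
```

```bash
python3 log.py
```

```text
ma 0.188  t 21.40 j6 2.289 ang -141.2 dq6 -0.52 f [ 3.3 11.3 -8.4] m [-0.963  0.368  0.201] tau6 0.488 off [ 0.6 -1.  -0.4] g 0.495
```

>>> {"method": "apply_moves", "body": {
  "targets": [
    [0,0,0,-3],
    [0,0,0,-3],
    [0,0,0,-3],
    [0,0,0,-3]
  ]
}}

```text
time_s: 21.8
eef_pos: [582.4, -59.7, 228.3]
ee_rot: [-0.07, 0.853, -0.425, 0.293]
force: [-13.4, -8.1, 3.8]
grip_width: 0.501
```

```bash
python3 log.py
```

```text
ma 0.206  t 21.80 j6 2.080 ang -129.2 dq6 -0.52 f [ 1.6 12.9 -9.6] m [-1.307  0.05   0.224] tau6 0.451 off [ 0.8 -1.1 -0.4] g 0.501
```

>>> {"method": "apply_moves", "body": {
  "targets": [
    [0,0,0,-3],
    [0,0,0,-3],
    [0,0,0,-3],
    [0,0,0,-3]
  ]
}}

```text
time_s: 22.2
eef_pos: [582.3, -59.8, 228.3]
ee_rot: [-0.038, 0.893, -0.334, 0.298]
force: [-14.5, -8.6, 5.0]
grip_width: 0.499
```

```bash
python3 log.py
```

```text
ma 0.324  t 22.20 j6 1.870 ang -117.2 dq6 -0.52 f [ -0.9  13.6 -11.1] m [-1.672 -0.403  0.345] tau6 0.411 off [ 1.  -1.1 -0.5] g 0.499
```

>>> {"method": "apply_moves", "body": {
  "targets": [
    [0,0,0,-3],
    [0,0,0,-3],
    [0,0,0,-3],
    [0,0,0,-3]
  ]
}}

```text
time_s: 22.6
eef_pos: [582.1, -60.0, 228.2]
ee_rot: [-0.007, 0.923, -0.239, 0.301]
force: [-15.7, -9.7, 5.6]
grip_width: 0.503
```

```bash
python3 log.py
```

```text
ma 0.339  t 22.60 j6 1.661 ang -105.2 dq6 -0.52 f [ -3.7  14.5 -12.1] m [-1.935 -0.869  0.363] tau6 0.373 off [ 1.3 -1.  -0.5] g 0.503
```

>>> {"method": "apply_moves", "body": {
  "targets": [
    [0,0,0,-3],
    [0,0,0,-3],
    [0,0,0,-3],
    [0,0,0,-3]
  ]
}}

```text
time_s: 23.0
eef_pos: [582.1, -60.1, 228.2]
ee_rot: [0.025, 0.943, -0.141, 0.3]
force: [-16.5, -12.3, 5.6]
grip_width: 0.498
```

```bash
python3 log.py
```

```text
ma 0.336  t 23.00 j6 1.451 ang -93.2 dq6 -0.52 f [ -6.6  16.2 -12.2] m [-1.975 -1.413  0.366] tau6 0.337 off [ 1.5 -0.9 -0.4] g 0.498
```

```bash
cat > ft.py <<'E'
import numpy as np
from scipy.optimize import least_squares
rows=[list(map(float,l.split())) for l in open('log.txt')]
seen=set();D=[]
for r in rows:
    if abs(r[4])<0.3 : continue
    D.append((r[0],np.radians(r[2]),r[3],np.sign(r[4]),r[5], r[6] if len(r)>6 else r[3]))
D=np.array(list({d[0]:d for d in D}.values()))
for name,col in (('mz',2),('ma',5),('tau6',4)):
    a=D[:,1];y=D[:,col];s=D[:,3]
    X=np.c_[np.ones(len(a)),s,np.cos(a),np.sin(a)]
    if name!='tau6': X=X[:,1:]
    c,*_=np.linalg.lstsq(X,y,rcond=None); r=y-X@c
    C,Dd=c[-2],c[-1]
    # model cons = -K sin(b-a)... stable: cons torque about tool z decreases as ang decreases below b: K*sin(a-b)
    sg=1 if name!='tau6' else -1
    C,Dd=sg*C,sg*Dd
    b=np.degrees(np.arctan2(-C,Dd)); K=np.hypot(C,Dd)
    cov=np.linalg.inv(X.T@X)*r.var()
    print(name,'coef',np.round(c,3),'K %.3f bottom %.1f +- %.1f'%(K,b,np.degrees(np.sqrt(cov[-1,-1])/K)),'rms %.3f'%r.std(),np.round(r,3))
E
python3 ft.py
```

```text
mz coef [-0.299  0.16  -0.092] K 0.185 bottom -119.8 +- 2.5 rms 0.028 [ 0.002 -0.012 -0.004 -0.028 -0.007 -0.028 -0.024  0.019  0.016  0.015
 -0.008  0.014 -0.081  0.007  0.026 -0.012  0.038 -0.03  -0.031 -0.045
  0.037  0.018 -0.016]
ma coef [-0.284  0.165 -0.093] K 0.190 bottom -119.3 +- 2.3 rms 0.027 [-0.01  -0.025  0.013 -0.013  0.007 -0.024 -0.051  0.001  0.005  0.014
  0.003  0.035 -0.064  0.029  0.001 -0.028  0.029 -0.018 -0.025 -0.045
  0.032  0.008 -0.031]
tau6 coef [ 0.007 -0.411 -0.148  0.08 ] K 0.168 bottom -118.3 +- 1.3 rms 0.012 [-0.003  0.005  0.009  0.009  0.006  0.002 -0.024 -0.015 -0.006  0.004
  0.014  0.019  0.013  0.015 -0.023 -0.016 -0.009  0.011  0.006  0.002
 -0.003 -0.006 -0.009]
```

```bash
cat > caps.py <<'E'
from h import *
FACE=GR-34*AX
hx=np.array([0.8192*0.9708,-0.8192*0.2401,0.5736]); hx-=AX*(hx@AX); hx/=np.linalg.norm(hx); hy=np.cross(AX,hx)
def caps(c,img):
    # rectify face plane
    N=400; sc=0.5
    g=np.arange(N)*sc-100
    X,Y=np.meshgrid(g,g)
    P=FACE+X[...,None]*hx+Y[...,None]*hy
    q=(P-np.array(c['eye']))@c['rotation']
    f=K(c); u=(f*q[...,0]/q[...,2]+c['cx']).astype(np.float32); v=(f*q[...,1]/q[...,2]+c['cy']).astype(np.float32)
    return cv2.remap(img,u,v,cv2.INTER_LINEAR,borderValue=(0,0,255))
E
python3 - <<'E'
from caps import *
c=wr(snap('wrist','w7.png')); i=caps(c,cv2.imread('pics/w7.png')); 
j=caps(T,cv2.imread('pics/top0.png'))
cv2.imwrite('pics/c7.png',np.hstack([j,i]))
E
```

```text
(no output)
```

View pics/c7.png

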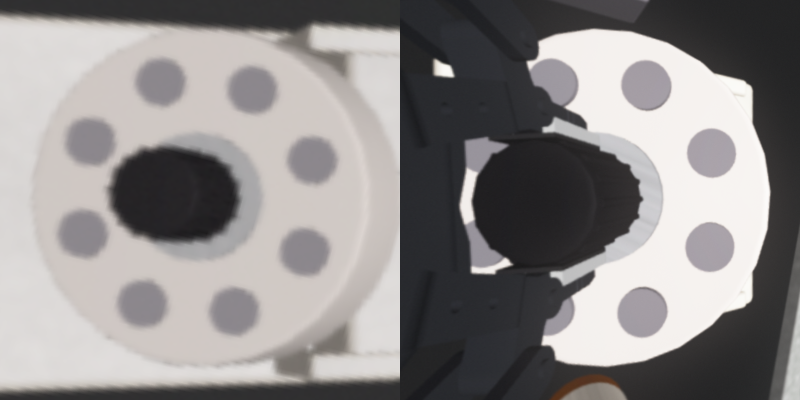

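>>> {"method": "apply_moves", "body": {
  "targets": [
    [0,0,0,0],
    [0,0,0,0],
    [0,0,0,0]
  ],
  "grip": 6.0
}}

```text
time_s: 23.35
eef_pos: [583.3, -58.9, 228.6]
ee_rot: [0.024, 0.943, -0.141, 0.301]
force: [1.0, 0.3, -0.5]
grip_width: 0.703
```

>>> {"method": "apply_moves", "body": {
  "targets": [
    [0,0,0,0],
    [0,0,0,0],
    [0,0,0,0],
    [0,0,0,0]
  ],
  "grip": 3.0
}}

```text
time_s: 23.75
eef_pos: [582.8, -60.4, 229.0]
ee_rot: [0.025, 0.943, -0.141, 0.301]
force: [-12.3, -10.4, 5.8]
grip_width: 0.5
```

>>> {"method": "apply_moves", "body": {
  "targets": [
    [0,0,0,-3],
    [0,0,0,-3],
    [0,0,0,-3],
    [0,0,0,-3]
  ]
}}

```text
time_s: 24.15
eef_pos: [582.8, -60.4, 229.0]
ee_rot: [0.056, 0.952, -0.042, 0.297]
force: [-11.9, -11.0, 6.6]
grip_width: 0.497
```

```bash
python3 log.py
```

```text
ma 0.400  t 24.15 j6 1.242 ang -81.3 dq6 -0.52 f [ -5.5  12.8 -10.6] m [-1.627 -1.162  0.404] tau6 0.326 off [ 0.6 -0.8 -0.2] g 0.497
```

>>> {"method": "apply_moves", "body": {
  "targets": [
    [0,0,0,-3],
    [0,0,0,-3],
    [0,0,0,-3],
    [0,0,0,-3]
  ]
}}

```text
time_s: 24.55
eef_pos: [582.8, -60.4, 229.0]
ee_rot: [0.087, 0.952, 0.058, 0.289]
force: [-11.0, -10.8, 6.7]
grip_width: 0.5
```

```bash
python3 log.py
```

```text
ma 0.367  t 24.55 j6 1.033 ang -69.3 dq6 -0.52 f [ -7.2  11.2 -10.2] m [-1.155 -1.559  0.374] tau6 0.297 off [ 0.8 -0.7 -0.2] g 0.500
```

>>> {"method": "apply_moves", "body": {
  "targets": [
    [0,0,0,-3],
    [0,0,0,-3],
    [0,0,0,-3],
    [0,0,0,-3]
  ]
}}

```text
time_s: 24.95
eef_pos: [582.8, -60.3, 229.0]
ee_rot: [0.116, 0.94, 0.157, 0.278]
force: [-11.0, -11.4, 6.1]
grip_width: 0.497
```

```bash
python3 log.py
```

```text
ma 0.418  t 24.95 j6 0.823 ang -57.3 dq6 -0.52 f [-9.9  9.9 -9.6] m [-0.569 -1.798  0.427] tau6 0.274 off [ 0.9 -0.5 -0.2] g 0.497
```

>>> {"method": "apply_moves", "body": {
  "targets": [
    [0,0,0,-3],
    [0,0,0,-3],
    [0,0,0,-3],
    [0,0,0,-3]
  ]
}}

```text
time_s: 25.35
eef_pos: [582.8, -60.3, 229.0]
ee_rot: [0.145, 0.919, 0.254, 0.265]
force: [-10.6, -11.4, 7.1]
grip_width: 0.5
```

```bash
python3 log.py; python3 ft.py
```

```text
ma 0.433  t 25.35 j6 0.614 ang -45.3 dq6 -0.52 f [-11.    8.2 -10.3] m [ 0.003 -2.073  0.445] tau6 0.255 off [ 1.  -0.3 -0.2] g 0.500
mz coef [-0.294  0.151 -0.085] K 0.173 bottom -119.4 +- 2.4 rms 0.028 [-0.013 -0.025 -0.014 -0.035 -0.01  -0.028 -0.021  0.025  0.022  0.021
 -0.003  0.017 -0.081  0.004  0.019 -0.023  0.025 -0.03  -0.029 -0.041
  0.044  0.027 -0.005  0.003 -0.053 -0.02  -0.016]
ma coef [-0.28   0.157 -0.087] K 0.179 bottom -119.1 +- 2.3 rms 0.027 [-0.024 -0.037  0.004 -0.019  0.004 -0.024 -0.048  0.005  0.011  0.02
  0.007  0.038 -0.064  0.026 -0.005 -0.038  0.017 -0.018 -0.024 -0.042
  0.038  0.016 -0.021  0.011 -0.049 -0.019 -0.019]
tau6 coef [ 0.007 -0.411 -0.147  0.079] K 0.167 bottom -118.3 +- 1.2 rms 0.011 [-0.002  0.006  0.01   0.009  0.006  0.002 -0.025 -0.016 -0.006  0.003
  0.013  0.019  0.012  0.015 -0.023 -0.015 -0.009  0.01   0.004  0.
 -0.005 -0.008 -0.011  0.008  0.005  0.001 -0.004]
```

>>> {"method": "apply_moves", "body": {
  "targets": [
    [0,0,0,3],
    [0,0,0,3],
    [0,0,0,3],
    [0,0,0,3],
    [0,0,0,3],
    [0,0,0,3],
    [0,0,0,3]
  ]
}}

```text
time_s: 26.05
eef_pos: [582.8, -60.4, 229.0]
ee_rot: [0.094, 0.95, 0.082, 0.287]
force: [-12.2, -11.6, 6.4]
grip_width: 0.497
```

```bash
python3 log.py
```

```text
ma -0.128  t 26.05 j6 0.984 ang -66.4 dq6 0.52 f [ -9.1  11.4 -10.5] m [-1.097 -1.629 -0.123] tau6 -0.557 off [ 0.7 -0.6 -0.2] g 0.497
```

>>> {"method": "apply_moves", "body": {
  "targets": [
    [0,0,0,3],
    [0,0,0,3],
    [0,0,0,3],
    [0,0,0,3],
    [0,0,0,3]
  ]
}}

```text
time_s: 26.55
eef_pos: [582.8, -60.4, 229.0]
ee_rot: [0.056, 0.952, -0.043, 0.297]
force: [-11.2, -11.5, 5.3]
grip_width: 0.499
```

```bash
python3 log.py
```

```text
ma -0.242  t 26.55 j6 1.246 ang -81.4 dq6 0.52 f [-5.7 13.1 -9.1] m [-1.686 -1.052 -0.239] tau6 -0.522 off [ 0.6 -0.8 -0.2] g 0.499
```

>>> {"method": "apply_moves", "body": {
  "targets": [
    [0,0,0,3],
    [0,0,0,3],
    [0,0,0,3],
    [0,0,0,3],
    [0,0,0,3]
  ]
}}

```text
time_s: 27.05
eef_pos: [582.8, -60.4, 229.0]
ee_rot: [0.017, 0.939, -0.167, 0.302]
force: [-11.3, -11.1, 5.3]
grip_width: 0.5
```

```bash
python3 log.py
```

```text
ma -0.220  t 27.05 j6 1.507 ang -96.4 dq6 0.52 f [-2.3 13.7 -9.2] m [-2.136 -0.547 -0.219] tau6 -0.482 off [ 0.3 -1.  -0.2] g 0.500
```

>>> {"method": "apply_moves", "body": {
  "targets": [
    [0,0,0,3],
    [0,0,0,3],
    [0,0,0,3],
    [0,0,0,3]
  ]
}}

```text
time_s: 27.45
eef_pos: [582.8, -60.5, 229.0]
ee_rot: [-0.015, 0.916, -0.264, 0.302]
force: [-12.3, -10.5, 5.2]
grip_width: 0.498
```

```bash
python3 log.py; python3 ft.py|cut -c1-100
```

```text
ma -0.243  t 27.45 j6 1.717 ang -108.4 dq6 0.52 f [-0.4 13.9 -9.8] m [-2.17   0.005 -0.244] tau6 -0.446 off [ 0.1 -1.1 -0.2] g 0.498
mz coef [-0.294  0.151 -0.085] K 0.173 bottom -119.5 +- 2.1 rms 0.029 [-0.014 -0.025 -0.014 -0.035 -
 -0.003  0.016 -0.082  0.003  0.019 -0.023  0.024 -0.03  -0.029 -0.041
  0.044  0.027 -0.005  0.003 -0.053 -0.02  -0.016  0.033 -0.052  0.007
  0.017]
ma coef [-0.282  0.156 -0.083] K 0.177 bottom -118.0 +- 2.1 rms 0.028 [-0.025 -0.038  0.002 -0.02   
  0.013  0.044 -0.058  0.032 -0.    -0.034  0.02  -0.019 -0.024 -0.041
  0.039  0.018 -0.02   0.012 -0.048 -0.019 -0.019  0.015 -0.065 -0.003
  0.01 ]
tau6 coef [ 0.008 -0.414 -0.147  0.083] K 0.169 bottom -119.5 +- 1.1 rms 0.011 [-0.004  0.004  0.008
  0.019  0.025  0.019  0.021 -0.018 -0.011 -0.006  0.008  0.004 -0.
 -0.004 -0.007 -0.01   0.009  0.005  0.001 -0.004 -0.015 -0.011 -0.009
 -0.008]
```

>>> {"method": "apply_moves", "body": {
  "targets": [
    [0,0,0,3],
    [0,0,0,3],
    [0,0,0,3],
    [0,0,0,1.7],
    [0,0,0,0],
    [0,0,0,0],
    [0,0,0,0],
    [0,0,0,0]
  ]
}}

```text
time_s: 28.25
eef_pos: [582.8, -60.5, 229.0]
ee_rot: [-0.043, 0.887, -0.348, 0.299]
force: [-11.7, -10.2, 6.1]
grip_width: 0.503
```

```bash
python3 log.py; python3 - <<'E'
from caps import *
c=wr(snap('wrist','w8.png')); i=caps(c,cv2.imread('pics/w8.png')); 
cv2.imwrite('pics/c8.png',i); snap('top','t8.png'); snap('scene','s8.png')
a=cv2.imread('pics/t8.png');b=cv2.imread('pics/s8.png')
cv2.imwrite('pics/both8.png',np.vstack([np.hstack([cv2.resize(a,(400,300)),cv2.resize(b,(400,300))]),np.hstack([cv2.resize(i,(300,300)),cv2.resize(cv2.imread('pics/top0.png'),(500,300))[:, :500]])]))
E
```

```text
ma 0.204  t 28.25 j6 1.902 ang -119.0 dq6 -0.00 f [  2.8  12.9 -10.2] m [-2.287  0.437  0.204] tau6 -0.229 off [-0.1 -1.1 -0.2] g 0.503
```

View pics/both8.png

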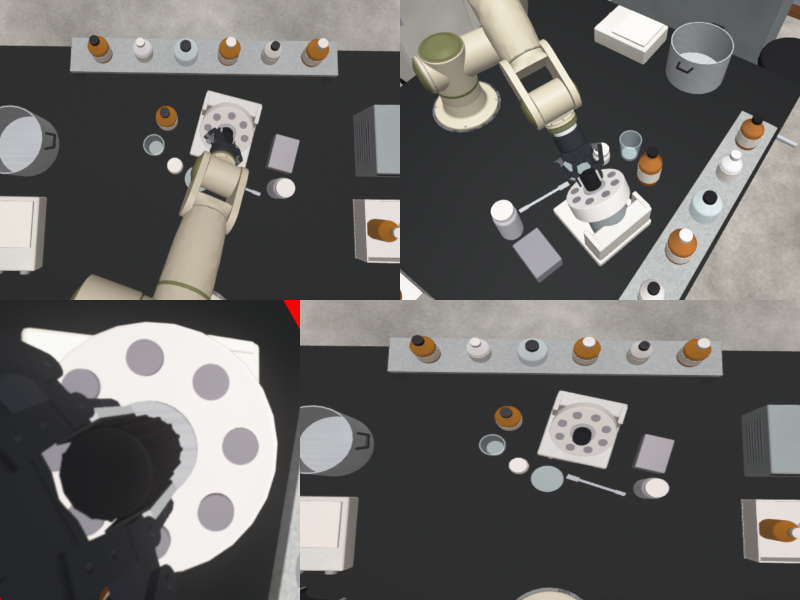

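```bash
python3 -c "
from h import *
print(ctrl.finish_job()); st()"
```

```text
the job is handed in; nothing more can be done
None
the job is handed in; nothing more can be done
```

The drum is held still with its heavy side at the bottom, to within a few degrees, and the gripper is still closed on the black knob. I handed the job in at about 28.4 s on the robot's clock.

**How I found it:**
- **Tilting the tool:** The moves only turn the tool about its own axis. I tilted it to the knob's 35° lean by pushing at the edge of the arm's reach, to within about 0.7° of the drum's axis.
- **Feeling the load:** I turned the knob about 303° one way and 123° back, regripping three times. Turning resistance ranged from about 0.09 to 0.45 N m.
- **Finding the bottom:** Fits to the wrist moment and the last joint's torque put the bottom at jaw angles between -118.0° and -119.5°, each good to about 1–2°. The fitted load moment was 0.17–0.18 N m. I stopped at -119.0°.

**Last checks:**
- **No slip:** The cap pattern sat at about -2.5°, against -1.6° expected from the tool's turning, so the knob did not slip in the jaws.
- **Holding still:** The joint speed was zero. The arm held about 12.9 N sideways and 0.2 N m about the axis, below the bearing drag.
- **Bystanders:** Every object still showing in the top view looked unmoved. The arm hid part of the dish and spatula, so those two are only partly checked.

**What disagreed:**
- **Drag:** My fitted drag was 0.28–0.29 N m, slightly above the stated 0.26. The joint-torque reading gave an offset of the opposite sign in its drag term. Neither shifts the bottom angle.
- **Side load:** The remaining tilt error caused up to about 5 N m of side bending during the turns. I relieved it by regripping, but it may add a few degrees of uncertainty.

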